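Hang the template on the rail and slide it to the mark

ROBOT

A 6-joint arm with a two-finger parallel gripper is mounted at the origin on a cart in front of the work surface, level with it; the furniture and walls round the work are solid. World frame = base frame: x ahead of the robot, y to its left, z up, the work surface at z = 0. Lengths are in m, angles in rad, forces in N, time in s.
With the tool pointing down it reaches from about 0.325 to 0.775 m from the base axis. Payload 5.5 kg.
Tool frame: the origin (TCP) lies between the finger pads; the fingertips stand 19 mm ahead of it and the grasp point (between the pads) is the TCP; z points along the fingers, y is the line along which they close (so a half turn about z gives the same grasp; the last joint's range is limited). The gripper opens to 88 mm and grips with 3 to 60 N. Pads are 20 mm wide; open, the fingers measure 115 mm over their backs; the gripper's body (75 mm by 178 mm) begins 61 mm behind the grasp point.
Start: joints at [1.087, 0.091, 1.231, -0, 1.82, -0.057], TCP at [0.248, 0.546, 0.242] pointing down, gripper open.
Joint ranges: [-2.87, 2.87], [-0.86, 2.18], [0.17, 2.46], [-1.51, 4.65], [0.06, 2.69], [-2.65, 2.65]. Speed limits (rad/s): [2.57, 2.57, 3.01, 3.14, 3.14, 3.14].

INTERFACE

Orientations are given as a unit quaternion [w, x, y, z].
In Python, from bench import robot, read_camera, camera_model gives the robot as it stands. The module is installed in compiled form; this text tells all that it offers.
- The arm moves only by the tool move_arm, never from a script. Its argument "steps" is one flat list of numbers, 7 for each row, row after row: the closure, from 0 (fully open) to 1 (shut), then the shift along the tool's x, y, z in mm, then the turn, a rotation vector about the tool's x, y, z in rad. In form: [gripper, tx, ty, tz, ax, ay, az, gripper, tx, ty, tz, ax, ay, az, ...]. A call has 1 to 12 rows; each row is the pose to reach, as a shift and turn from the pose commanded when the call began, along the tool's axes at that moment; what a row does not reach only later rows make up. A row lasts 1/10 s, in which the tool goes at most 50 mm and 8.59 degrees, less where a joint would pass 70% of its speed; a pose out of reach is approached as far as the arm can. A call with a gripper value outside its range is refused whole. The fingers move at their own pace and stop on an object; the grip force is fixed at half the most. Time passes only in rows, so rows that repeat a pose let the fingers close. It gives the time, the measured TCP pose, the force, the opening and the grip force at its end, in the units of the state.
- robot.get_state(): the state, without advancing time (a new reading comes with each control period).
- read_camera(name): name is "side" or "top" or "wrist"; returns (picture, depth): 384x512x3 uint8, red, green, blue; 384x512 float32, m along the optical axis (not along the pixel's ray), 0 where there is no reading.
- camera_model(name): a dict with "fx", "fy", "cx", "cy" (pixels), "distortion" ([k1, k2, p1, p2, k3] as OpenCV has them; the pictures are not rectified), "R" (3x3) and "t" (3): a world point X has camera coordinates R X + t; the wrist camera has in their place "T_tool_cam" (4x4, takes a point from camera to tool coordinates, whose origin is the TCP and whose axes are the flange's). Camera axes: x right, y down, z forward; pixel columns grow to the right and rows downward; lengths in m; the calibration is good to about 2 mm. A picture is of the moment at which its call begins: read the wrist's pose just before it. camera_model takes no time and is no camera call.
- robot.job_done(): hands the job in; it is judged then, once.
The state is a dict: "clock": time; "joint_pos": joint angles; "dq": joint speeds; "joint_efforts": joint torques, N m; "eef_pos": TCP position; "tcp_rot": TCP orientation; "ft_force": force on the tool from outside, world axes, zero at the start; "torque": the same for the moment, N m; "finger_gap": finger opening in m; "grasp_force": force on a finger pad.
Only numpy, scipy, OpenCV 4.12 (cv2) and the standard library are available. Lean on these libraries where they do the work, as an engineer would, in place of code of your own. Each camera call takes 0.05 s, during which the arm holds its last target. There are 200 camera calls.

TASK

Take the plywood template hanger by its grip tab out of the slotted block, and hook it over the rack's round rail in the open stretch at the left end, where no keeper bar runs behind the rail. Then slide it along the rail, its toe passing under the keeper bar, until it hangs centred over the pointed mark on the rack's base. Let go so that it hangs still and upright on the rail, and leave the other things on the bench where they are.

Things in the scene. Friction and masses are not known exactly. Their poses are not given: they have to be found in the camera images.
- hanger: Loose rigid hanger, about 0.25 kg: steel hook above, plywood plate with two holes below. Origin: the point that lies on the rail's axis when hung; z up, y along the rail (the plate's thickness), x towards the toe. Hook 30 mm wide in y: front leg x -14 to -10 mm, down to z -64; back leg x +10 to +14, down to z -30; vee roof between them centres on the rail. Crown top z +16.
- grip_tab (a point): Middle of the hanger's grip tab, 40 mm above the hanger's origin, axes as the hanger's. Tab 34 mm (x) by 12 mm (y, the side to grip), from 24 mm below this point (crown, 28 x 30 mm) to 16 mm above it.
- toe (a point): Tip of the hanger's toe, at hanger x +34, y 0, z -30 mm. The toe is 4 mm thick, 30 mm wide in y, and juts 20 mm back from the back leg's foot. The rail enters the hook from the +x side through the 28 mm gap between the toe (underside z -32) and the plate's top (z -60), then goes up between the legs.
- plate_foot (a point): Middle of the plywood plate's lower edge, at hanger x +3, y 0, z -125 mm. Plate 90 mm (x) by 12 mm (y) by 65 mm (z); steel clamp cheeks on its upper 24 mm are 20 mm over both. Hung, this edge passes 12 mm above the mark's tip.
- slot_block: Fixed wooden block 100 x 70 x 50 mm (x, y, z) in which the hanger stands at the start; origin at the centre of its underside. Slot along its x, 15 mm wide in y, 30 mm deep (floor 20 mm above the bench). The hanger stands with its axes parallel to the block's, its origin 145 mm above the bench.
- rail_rack: Fixed rack; origin at the centre of its underside, y along the rail (+y: left end seen from the robot), x away from the robot. Base board 100 x 420 x 18 mm; end plates 80 x 12 mm at y -197 and +197, tops at z 213. Steel rail 12 mm in diameter at x 0, z 195.
- keeper_end (a point): Left end of the keeper bar, at rack x +26, y +80, z 180 mm. The bar is 12 mm (x) by 10 mm (z) and runs behind the rail from here to the right end plate; from here to the left end plate (the open stretch, 111 mm) there is none. A hung hanger's toe runs 8 mm below the bar, which stops it being lifted off or put on there.
- rail_mid (a point): Middle of the rail's axis, axes as the rack's
- open_stretch (a point): Point on the rail's axis near the middle of the open stretch, 130 mm in +y from rail_mid, axes as the rack's
- mark: Fixed mark: a pointed steel cone 20 mm wide on a 36 x 30 mm foot, 40 mm tall, on the rack's base board right below the rail, at rack y -130 to -10 mm; origin at the centre of its underside, axes as the rack's.
- pencil: Loose pencil 168 x 8 mm lying near the block (bystander)
- offcut: Loose dark wood offcut 95 x 60 x 19 mm lying near the block (bystander)
- tape: Loose roll of masking tape, 96 mm in diameter, 24 mm tall, at the left (bystander)
- sander: Loose sanding block 112 x 66 x 28 mm, at the left (bystander)

How it is judged:
On the way:
1. the hanger sits over the rail in the open stretch (y of hanger in the frame of rail_mid between 0.085 and 0.19 m and x of hanger in the frame of rail_mid between -0.008 and 0.008 m and z of hanger in the frame of rail_mid between -0.006 and 0.01 m), for 0.1 s.
At the end, for the whole second after the job is handed in: The hanger hangs seated on the rail (origin within 5 mm of the rail's axis, upright and square to the rail within 0.15 rad), within 8 mm of the mark's tip along the rail, released and at rest (y of hanger in the frame of mark between -0.008 and 0.008 m and x of hanger in the frame of rail_mid between -0.005 and 0.005 m and z of hanger in the frame of rail_mid between -0.005 and 0.005 m and angle between hanger's own z axis and vertical below 0.15 rad and angle between the y axis of hanger and the y axis of rail_rack, either way round below 0.15 rad and contact force between hanger and rail_rack above 0.5 N and linear speed of hanger below 0.02 m/s); the robot touches nothing.
It fails at once if a bystander (pencil, offcut, tape roll, sanding block) is moved more than 30 mm (distance of any of pencil, offcut, tape, sander from where it was at the start of the episode above 0.03 m).
It also fails if it takes over 48 s, if anything falls off the work surface, if the arm or the gripper's body presses on something with over 40 N, if the wrist force passes 120 N, or if a joint passes its speed limit or range.

## Working session

There is one attempt and no reset: what is moved stays moved. The work goes in short steps, Python scripts to look and compute and a tool call to move; the robot and the scene stay as the last step left them, time stands still between calls to the robot, and variables do not carry over. Pictures are saved under pics/ and viewed, at most 10 in all, crops included, and the job is handed in when it is done.

Besides the shell and the picture viewer there is one more tool, called after "Request:" as name(argument=value, ...) on one line, values as JSON. move_arm: Moves the arm, as the interface text tells. Its arguments: {"type":"object","properties":{"steps":{"type":"array"}},"required":["steps"]}

```bash
mkdir -p pics; cat > h.py <<'E'
import numpy as np, cv2
from bench import robot, read_camera, camera_model
def cloud(name, d, m=None):
    m=m or camera_model(name); K=np.array([[m['fx'],0,m['cx']],[0,m['fy'],m['cy']],[0,0,1]])
    v,u=np.mgrid[:384,:512]; p=np.stack([u,v],-1).reshape(-1,1,2).astype(np.float64)
    n=cv2.undistortPoints(p,K,np.array(m['distortion'])).reshape(384,512,2)
    c=np.dstack([n*d[...,None],d])
    return (c-np.array(m['t']))@np.array(m['R'])  # R^T (c-t)
E
python3 - <<'E'
from h import *
s=robot.get_state(); print({k:np.round(v,3) for k,v in s.items()})
ims=[]
for n in('top','side'):
    p,d=read_camera(n); np.savez(n+'.npz',p=p,d=d); cv2.imwrite(f'pics/{n}.png',p[...,::-1]); 
    m=camera_model(n); print(n,np.round(-np.array(m['R']).T@m['t'],3),m['fx'],(d>0).mean())
E
```

```text
{'clock': np.float64(0.0), 'joint_pos': array([ 1.087,  0.092,  1.232,  0.   ,  1.82 , -0.057]), 'dq': array([-0.002, -0.001,  0.001,  0.001, -0.001, -0.   ]), 'joint_efforts': array([ 1.0000e-03, -4.4645e+01, -4.0645e+01,  7.0000e-02,  2.9000e-02,
       -0.0000e+00]), 'eef_pos': array([0.248, 0.546, 0.241]), 'tcp_rot': array([-0.   ,  0.212,  0.977, -0.001]), 'ft_force': array([ 0.775, -0.258, -0.197]), 'torque': array([-0.015, -0.047,  0.006]), 'grasp_force': np.float64(0.0), 'finger_gap': np.float64(0.088)}
top [0.366 0.143 1.225] 406.1642974416988 0.9960378011067709
side [ 0.435 -0.297  1.016] 412.0973461186528 0.9962819417317709
```

View pics/top.png

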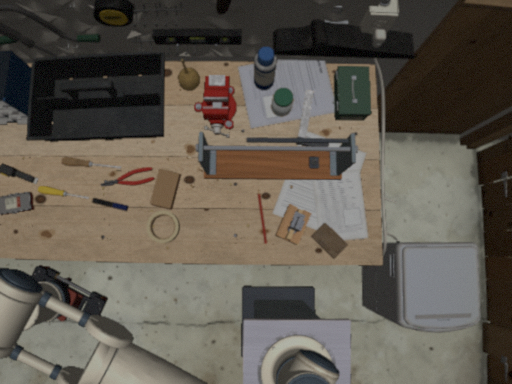

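View pics/side.png

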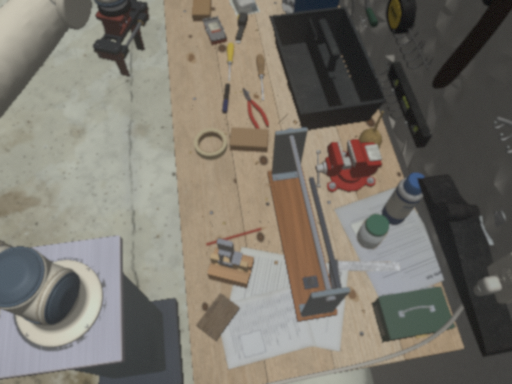

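The top view shows the rack around (280,160) with its left end at (203,155), the block and hanger at (293,223), and the dark mark foot at (314,161). The pencil is at (263,217) and the offcut at (329,240). In the side view the hanger is at (228,252).

```bash
cat > a.py <<'E'
from h import *
def rect(q): 
    r=cv2.minAreaRect(q[:,:2].astype(np.float32)*1000); return np.round(r[0],1),np.round(r[1],1),round(r[2],1)
for n in('top','side'):
    z=np.load(n+'.npz'); P=cloud(n,z['d']); 
    a=P.reshape(-1,3); print(n)
    np.save(n+'_P.npy',P)
    if n=='top':
        u0,v0=P[223,293],P[160,280]; print(u0,v0)
    # block/hanger region
    bl=a[(np.hypot(a[:,0]-u0[0],a[:,1]-u0[1])<.09)]
    for lo,hi in((.044,.056),(.09,.11),(.115,.14),(.14,.155),(.155,.165),(.165,.2)):
        q=bl[(bl[:,2]>lo)&(bl[:,2]<hi)]
        if len(q)>3: print('hanger/block',lo,hi,len(q),q.mean(0).round(4),rect(q))
    rk=a[(abs(a[:,0]-v0[0])<.12)&(abs(a[:,1]-v0[1])<.3)]
    for lo,hi in((.012,.025),(.03,.05),(.165,.19),(.19,.206),(.206,.22)):
        q=rk[(rk[:,2]>lo)&(rk[:,2]<hi)]
        if len(q)>3: print('rack',lo,hi,len(q),q.mean(0).round(4),rect(q))
E
python3 a.py
python3 - <<'E'
import cv2,numpy as np
t=cv2.imread('pics/top.png')[125:270,180:380];s=cv2.imread('pics/side.png')[120:345,180:360]
t=cv2.resize(t,None,fx=2.2,fy=2.2,interpolation=2);s=cv2.resize(s,(360,450),interpolation=2)
o=np.zeros((450,800,3),np.uint8);o[:t.shape[0],:t.shape[1]]=t;o[:,440:]=s
cv2.imwrite('pics/crop.png',o)
E
```

```text
top
[0.42679297 0.03021232 0.16363587] [0.62525256 0.05392241 0.01996583]
hanger/block 0.044 0.056 513 [0.4302 0.0198 0.0506] (array([431.1,  15.7]), array([ 70.4, 100.3]), 66.9)
hanger/block 0.09 0.11 10 [0.4104 0.0243 0.0972] (array([412.2,  26.7]), array([24.3, 16.7]), 40.4)
hanger/block 0.115 0.14 54 [0.4464 0.0121 0.1199] (array([435.1,  14.4]), array([29.4, 48. ]), 66.9)
hanger/block 0.14 0.155 4 [0.4158 0.0292 0.148 ] (array([414.3,  26. ]), array([24.4,  0.4]), 66.0)
hanger/block 0.155 0.165 61 [0.4267 0.0199 0.1616] (array([425.8,  18. ]), array([31. , 27.2]), 64.9)
hanger/block 0.165 0.2 39 [0.4248 0.022  0.19  ] (array([427.1,  21.9]), array([16.8, 33.4]), 68.1)
rack 0.012 0.025 3595 [0.6146 0.0786 0.0189] (array([630.2,  85.1]), array([229.5, 511.3]), 0.0)
rack 0.03 0.05 107 [0.6244 0.0188 0.0398] (array([661.1,  75.9]), array([164.1, 399.1]), 0.4)
rack 0.165 0.19 589 [0.6391 0.0201 0.184 ] (array([618.4,  76.1]), array([ 78.3, 398.5]), 0.3)
rack 0.19 0.206 762 [0.6178 0.0692 0.2004] (array([617.9,  75.3]), array([ 77.2, 419.9]), 0.3)
rack 0.206 0.22 313 [0.6187 0.0725 0.
[... 451 characters left out ...]
38.9, 18.8]), 22.9)
hanger/block 0.155 0.165 71 [0.4224 0.0092 0.1606] (array([425.3,  13.9]), array([25.9, 33.1]), 83.3)
hanger/block 0.165 0.2 120 [0.4251 0.0146 0.1866] (array([425.1,  18.1]), array([12.4, 34.4]), 67.4)
rack 0.012 0.025 4404 [0.6129 0.0699 0.0182] (array([644.8,  95.1]), array([202.6, 458.4]), 0.6)
rack 0.03 0.05 224 [0.6294 0.1    0.0401] (array([661. ,  71.2]), array([163.8, 397. ]), 0.2)
rack 0.165 0.19 923 [0.6362 0.0442 0.1828] (array([616.5,  69.7]), array([408.5,  79.2]), 89.9)
rack 0.19 0.206 1090 [0.6174 0.0627 0.1996] (array([618. ,  75.1]), array([ 78.7, 420.5]), 0.4)
rack 0.206 0.22 433 [0.6184 0.0347 0.2119] (array([618.9,  74.8]), array([ 79.4, 418.8]), 0.3)
```

View pics/crop.png

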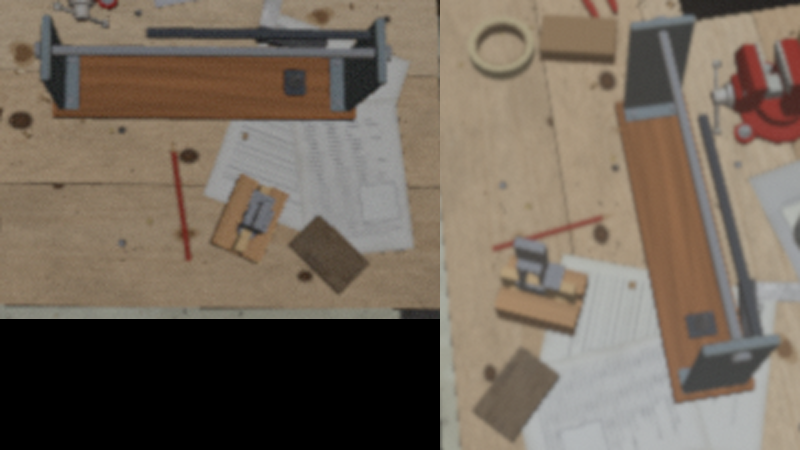

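The crop confirms the toe points away from the robot, at about -23° yaw. The keeper spans from mid-left to the right end plate, and the mark foot is at crop (293,82).

```bash
cat >> h.py <<'E'
from scipy.spatial.transform import Rotation as Ro
def plan(xyz,yaw_y,base=None):
    "shift mm + rotvec from current pose to tool-down at xyz with tool y at world angle yaw_y deg"
    s=robot.get_state(); w,x,y,z=s['tcp_rot']; R0=Ro.from_quat([x,y,z,w])
    a=np.radians(yaw_y); Y=np.array([np.cos(a),np.sin(a),0]); Z=np.array([0,0,-1.]); X=np.cross(Y,Z)
    R1=Ro.from_matrix(np.c_[X,Y,Z])
    print('now',np.round(s['eef_pos'],4),'toolY deg',np.round(np.degrees(np.arctan2(*R0.as_matrix()[[1,0],1])),2),'z',R0.as_matrix()[:,2].round(3),'F',s['ft_force'].round(1))
    print('shift',np.round(R0.inv().apply(np.array(xyz)-s['eef_pos'])*1000,1),'rot',np.round((R0.inv()*R1).as_rotvec(),4))
E
python3 - <<'E'
from h import *
for n in('top','side'):
    P=np.load(n+'_P.npy'); p=np.load(n+'.npz')['p'].astype(int); a=P.reshape(-1,3); c=p.reshape(-1,3)
    r=a[(abs(a[:,0]-.619)<.01)&(a[:,2]>.194)&(a[:,2]<.207)&(abs(a[:,1]-.075)<.17)]
    f=np.polyfit(r[:,1]-.075,r[:,0],1); print(n,'rail x at mid, slope',f[::-1].round(4),'z top',np.percentile(r[:,2],[50,90]).round(4),len(r))
    k=a[(a[:,0]>.633)&(a[:,0]<.66)&(a[:,2]>.172)&(a[:,2]<.192)&(abs(a[:,1]-.075)<.18)]
    print(' keeper x,z,ymax',k[:,0].mean().round(4),np.median(k[:,2]).round(4),np.percentile(k[:,1],[1,99,100]).round(4))
    e=a[(abs(a[:,0]-.619)<.05)&(a[:,2]>.208)&(a[:,2]<.22)]
    L=e[e[:,1]>.2];Rr=e[e[:,1]<-.05]; print(' ends y',L[:,1].min().round(4),L[:,1].max().round(4),Rr[:,1].min().round(4),Rr[:,1].max().round(4),'x',(L[:,0].min()+L[:,0].max())/2,(Rr[:,0].min()+Rr[:,0].max())/2)
    m=(abs(P[...,0]-.619)<.03)&(P[...,1]>-.085)&(P[...,1]<.09)&(P[...,2]<.07)&(P[...,2]>.012)
    h=m&(P[...,2]>.024); d=m&(p[...,0]-p[...,2]<15)
    for t,mm in(('high',h),('dark',d)):
        q=P[mm]; 
        if len(q): print(' mark',t,len(q),q.mean(0).round(4),q.min(0).round(4),q.max(0).round(4))
    q=P[h]; q=q[np.argsort(-q[:,2])][:5]; print(q.round(4))
E
python3 -c "
from h import *
plan((.4258,.0187,.245),67)"
```

```text
top rail x at mid, slope [ 0.6183 -0.0081] z top [0.2007 0.2033] 601
 keeper x,z,ymax 0.6445 0.1854 [-0.1021  0.151   0.1534]
 ends y 0.2661 0.2813 -0.1297 -0.1143 x 0.6189216921317098 0.6200389019717667
 mark high 86 [ 0.6188 -0.0402  0.0317] [ 0.598  -0.0764  0.0241] [0.6434 0.0273 0.0567]
 mark dark 90 [ 0.6178 -0.0467  0.0307] [ 0.6029 -0.0618  0.014 ] [ 0.6362 -0.0358  0.0567]
[[ 0.6219 -0.0468  0.0567]
 [ 0.6189 -0.0468  0.0565]
 [ 0.6165 -0.0472  0.0536]
 [ 0.6196 -0.0444  0.0531]
 [ 0.617  -0.0416  0.0513]]
side rail x at mid, slope [ 0.6177 -0.006 ] z top [0.1998 0.2022] 771
 keeper x,z,ymax 0.6441 0.1849 [-0.1025  0.1504  0.1549]
 ends y 0.2641 0.2791 -0.1308 -0.1146 x 0.6176613781997363 0.6199462590621452
 mark high 127 [ 0.6183 -0.0484  0.0322] [ 0.5935 -0.0844  0.024 ] [ 0.637  -0.0329  0.0588]
 mark dark 139 [ 0.6179 -0.0504  0.031 ] [ 0.6025 -0.0612  0.0207] [ 0.6358 -0.0353  0.0588]
[[ 0.6166 -0.048   0.0588]
 [ 0.6192 -0.0481  0.0576]
 [ 0.6164 -0.0499  0.0567]
 [ 0.6199 -0.0455  0.0567]
 [ 0.6217 -0.0482  0.0565]]
now [0.2483 0.546  0.2406] toolY deg 65.55 z [-0.001 -0.002 -1.   ] F [ 0.3 -0.6 -0.1]
shift [-379.9 -406.5   -3.7] rot [-0.0017 -0.0001 -0.0253]
```

Request:
move_arm(steps=[0, -380, -406, -15, 0, 0, -0.025, 0, -380, -406, -15, 0, 0, -0.025, 0, -380, -406, -15, 0, 0, -0.025, 0, -380, -406, -15, 0, 0, -0.025, 0, -380, -406, -15, 0, 0, -0.025, 0, -380, -406, -15, 0, 0, -0.025, 0, -380, -406, -15, 0, 0, -0.025, 0, -380, -406, -15, 0, 0, -0.025, 0, -380, -406, -15, 0, 0, -0.025, 0, -380, -406, -15, 0, 0, -0.025, 0, -380, -406, -15, 0, 0, -0.025, 0, -380, -406, -15, 0, 0, -0.025])

```text
clock: 1.3
eef_pos: [0.4268, 0.0148, 0.2559]
tcp_rot: [-0.0, 0.203, 0.979, -0.001]
ft_force: [-0.9, 0.9, -0.3]
finger_gap: 0.088
grasp_force: 0.0
```

```bash
python3 - <<'E'
from h import *
plan((.4258,.0187,.188),67)
s=robot.get_state(); p,d=read_camera('wrist'); m=camera_model('wrist'); T=np.array(m['T_tool_cam']); w,x,y,z=s['tcp_rot']
M=np.eye(4);M[:3,:3]=Ro.from_quat([x,y,z,w]).as_matrix();M[:3,3]=s['eef_pos']; C=np.linalg.inv(M@T); m['R']=C[:3,:3];m['t']=C[:3,3]
P=cloud('wrist',d,m); a=P[d>0]; print(T.round(3))
b=a[np.hypot(a[:,0]-.426,a[:,1]-.019)<.06]
for lo,hi in((.196,.206),(.175,.206),(.156,.166),(.11,.12)):
    q=b[(b[:,2]>lo)&(b[:,2]<hi)]
    if len(q)>3: print(lo,hi,len(q),q.mean(0).round(4),cv2.minAreaRect(q[:,:2].astype(np.float32)*1000))
cv2.imwrite('pics/w1.png',p[...,::-1])
E
```

```text
now [0.4268 0.0148 0.2559] toolY deg 66.58 z [-0.001 -0.002 -1.   ] F [-0.9  0.9 -0.3]
shift [ 2.5  3.3 67.9] rot [-0.0019 -0.0004 -0.0073]
[[ 0.    -0.952 -0.305  0.085]
 [ 1.     0.     0.    -0.001]
 [-0.    -0.305  0.952 -0.143]
 [ 0.     0.     0.     1.   ]]
0.196 0.206 771 [0.4231 0.0193 0.2009] ((424.0440368652344, 18.98233413696289), (11.446489334106445, 33.27647399902344), 66.45590209960938)
0.175 0.206 904 [0.421  0.0201 0.1987] ((423.92340087890625, 18.97552490234375), (11.597514152526855, 33.49230194091797), 66.91497039794922)
0.156 0.166 666 [0.4227 0.0192 0.1611] ((422.8206787109375, 19.174259185791016), (29.44392967224121, 30.958181381225586), 67.5787124633789)
0.11 0.12 112 [0.4269 0.0176 0.1157] ((433.7019958496094, 15.081501960754395), (29.82855987548828, 48.35330581665039), 66.34765625)
```

View pics/w1.png

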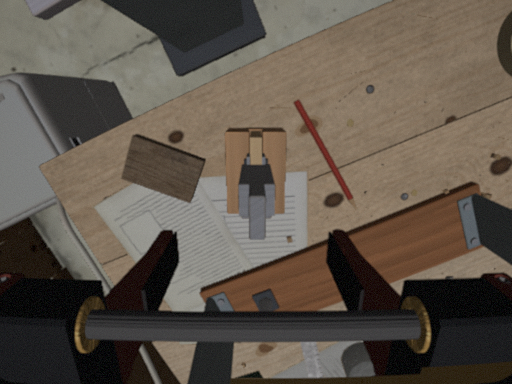

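The wrist view shows the tab centred at (256,180) with the open fingers well clear of the pencil and offcut. Both the tab and the toe give an origin of (0.424, 0.019).

Request:
move_arm(steps=[0, 4, 3, 20, 0, 0, -0.007, 0, 4, 3, 45, 0, 0, -0.007, 0, 4, 3, 60, 0, 0, -0.007, 0, 4, 3, 68, 0, 0, -0.007, 0, 4, 3, 68, 0, 0, -0.007, 1, 4, 3, 68, 0, 0, -0.007, 1, 4, 3, 68, 0, 0, -0.007, 1, 4, 3, 68, 0, 0, -0.007, 1, 4, 3, 68, 0, 0, -0.007, 1, 4, 3, 68, 0, 0, -0.007, 1, 4, 3, 68, 0, 0, -0.007, 1, 4, 3, 68, 0, 0, -0.007])

```text
clock: 2.55
eef_pos: [0.4237, 0.0236, 0.1886]
tcp_rot: [-0.0, 0.196, 0.981, -0.0]
ft_force: [-0.4, 0.1, -0.2]
finger_gap: 0.0353
grasp_force: 0.0
```

Request:
move_arm(steps=[0.55, -2, -4, 0, 0, 0, 0, 0.55, -2, -4, 0, 0, 0, 0, 0.55, -2, -4, 0, 0, 0, 0, 0.55, -2, -4, 0, 0, 0, 0])

```text
clock: 2.95
eef_pos: [0.424, 0.0191, 0.1886]
tcp_rot: [-0.0, 0.196, 0.981, 0.0]
ft_force: [-0.5, -0.1, 0.7]
finger_gap: 0.0398
grasp_force: 0.0
```

```bash
python3 -c "
from h import *
plan((.4243,.019,.188),66.9)"
```

```text
now [0.424  0.0191 0.1886] toolY deg 67.37 z [ 0.  0. -1.] F [-0.5 -0.1  0.7]
shift [-0.3 -0.   0.6] rot [ 0.     -0.      0.0082]
```

Request:
move_arm(steps=[1, 0, 0, 0, 0, 0, 0.008, 1, 0, 0, 0, 0, 0, 0.008, 1, 0, 0, 0, 0, 0, 0.008, 1, 0, 0, 0, 0, 0, 0.008, 1, 0, 0, 0, 0, 0, 0.008, 1, 0, 0, 0, 0, 0, 0.008, 1, 0, 0, 0, 0, 0, 0.008, 1, 0, 0, 0, 0, 0, 0.008])

```text
clock: 3.75
eef_pos: [0.424, 0.0192, 0.1886]
tcp_rot: [-0.0, 0.2, 0.98, 0.0]
ft_force: [0.2, 1.0, -0.3]
finger_gap: 0.0121
grasp_force: 30.0
```

Request:
move_arm(steps=[1, 0, 0, -5, 0, 0, 0, 1, 0, 0, -12, 0, 0, 0, 1, 0, 0, -20, 0, 0, 0, 1, 0, 0, -30, 0, 0, 0, 1, 0, 0, -42, 0, 0, 0, 1, 0, 0, -56, 0, 0, 0, 1, 0, 0, -72, 0, 0, 0, 1, 0, 0, -86, 0, 0, 0, 1, 0, 0, -96, 0, 0, 0, 1, 0, 0, -96, 0, 0, 0, 1, 0, 0, -96, 0, 0, 0])

```text
clock: 4.85
eef_pos: [0.4241, 0.0192, 0.2845]
tcp_rot: [-0.0, 0.2, 0.98, -0.0]
ft_force: [0.9, 0.0, -4.0]
finger_gap: 0.0117
grasp_force: 30.0
```

```bash
python3 - <<'E'
from h import *
plan((.53,.2,.285),90.4)
E
```

```text
now [0.4241 0.0192 0.2845] toolY deg 66.92 z [-0.  0. -1.] F [ 0.9  0.  -4. ]
shift [-26.6 207.9  -0.5] rot [-0.000e+00 -2.000e-04 -4.097e-01]
```

Request:
move_arm(steps=[1, -3, 20, 0, 0, 0, -0.04, 1, -6, 45, 0, 0, 0, -0.09, 1, -9, 70, 0, 0, 0, -0.14, 1, -13, 100, 0, 0, 0, -0.2, 1, -17, 130, 0, 0, 0, -0.26, 1, -21, 160, 0, 0, 0, -0.32, 1, -24, 185, 0, 0, 0, -0.37, 1, -26, 200, 0, 0, 0, -0.4, 1, -27, 208, 0, 0, 0, -0.41, 1, -27, 208, 0, 0, 0, -0.41, 1, -27, 208, 0, 0, 0, -0.41, 1, -27, 208, 0, 0, 0, -0.41])

```text
clock: 6.05
eef_pos: [0.5302, 0.1992, 0.2848]
tcp_rot: [0.0, -0.003, 1.0, -0.0]
ft_force: [-1.0, -0.8, -3.3]
finger_gap: 0.012
grasp_force: 30.0
```

```bash
python3 - <<'E'
from h import *
plan((.617,.2,.285),90.4)
s=robot.get_state(); p,d=read_camera('wrist'); m=camera_model('wrist'); T=np.array(m['T_tool_cam']); w,x,y,z=s['tcp_rot']
M=np.eye(4);M[:3,:3]=Ro.from_quat([x,y,z,w]).as_matrix();M[:3,3]=s['eef_pos']; C=np.linalg.inv(M@T); m['R']=C[:3,:3];m['t']=C[:3,3]
P=cloud('wrist',d,m); a=P[d>0]; e=s['eef_pos']
r=a[(abs(a[:,0]-.618)<.012)&(a[:,2]>.192)&(a[:,2]<.21)&(a[:,1]<.25)&(a[:,1]>-.11)]
if len(r): print('rail',len(r),r.min(0),r.max(0),np.polyfit(r[:,1]-.2,r[:,0],1),np.median(r[:,2]))
ps,ds=read_camera('side'); pt,dt=read_camera('top')
for n,dd in(('side',ds),('top',dt)):
    a=cloud(n,dd).reshape(-1,3); b=a[(abs(a[:,0]-e[0])<.06)&(abs(a[:,1]-e[1])<.02)]
    for lo,hi in((.25,.262),(.2,.216),(.17,.19)):
        q=b[(b[:,2]>lo)&(b[:,2]<hi)]
        if len(q)>3: print(n,lo,len(q),q.mean(0).round(4),q.min(0).round(4),q.max(0).round(4))
o=np.zeros((384,800,3),np.uint8);o[:,:400]=p[:,56:456];o[:360,400:760]=cv2.resize(ps[60:240,170:350],(360,360),interpolation=2)
cv2.imwrite('pics/w2.png',o[...,::-1])
E
```

```text
now [0.5302 0.1992 0.2848] toolY deg 90.34 z [ 0. -0. -1.] F [-1.  -0.8 -3.3]
shift [-86.8   0.3  -0.1] rot [-0.0002  0.0002 -0.001 ]
rail 1434 [ 0.61008844 -0.01028399  0.19200139] [0.62312668 0.21083077 0.2032309 ] [-0.00352007  0.61449535] 0.1997929331166674
side 0.2 70 [0.5496 0.1916 0.2118] [0.5176 0.1838 0.2014] [0.566  0.2045 0.2157]
side 0.17 277 [0.5327 0.1958 0.1792] [0.4899 0.1838 0.1701] [0.5797 0.2078 0.1887]
top 0.25 5 [0.5172 0.2056 0.2574] [0.5154 0.1992 0.2548] [0.5185 0.2116 0.2604]
top 0.2 12 [0.5184 0.1983 0.2078] [0.5179 0.1844 0.2056] [0.5187 0.2123 0.2111]
top 0.17 73 [0.5067 0.1981 0.1819] [0.4907 0.1856 0.1725] [0.5186 0.2109 0.1899]
```

View pics/w2.png

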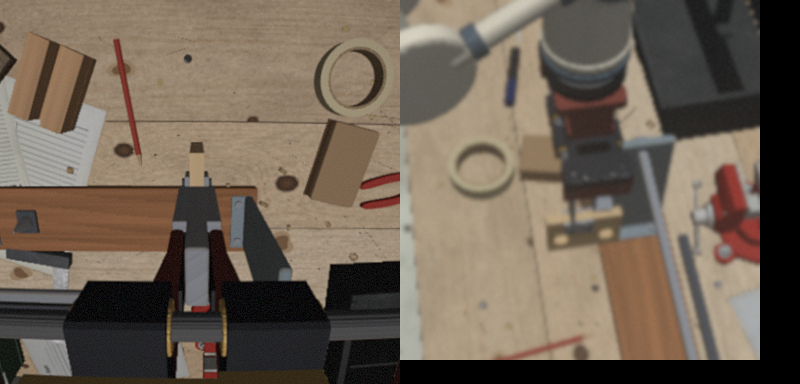

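The rail and the hanger are both visible, and the hanger is level. Relative to the hanger, every camera puts the rail about 85 mm ahead, so I'll move in carefully.

Request:
move_arm(steps=[1, -10, 0, 0, 0, 0, 0, 1, -20, 0, 0, 0, 0, 0, 1, -30, 0, 0, 0, 0, 0, 1, -40, 0, 0, 0, 0, 0, 1, -50, 0, 0, 0, 0, 0, 1, -60, 0, 0, 0, 0, 0, 1, -68, 0, 0, 0, 0, 0, 1, -76, 0, 0, 0, 0, 0, 1, -82, 0, 0, 0, 0, 0, 1, -85, 0, 0, 0, 0, 0, 1, -85, 0, 0, 0, 0, 0, 1, -85, 0, 0, 0, 0, 0])

```text
clock: 7.4
eef_pos: [0.6153, 0.2006, 0.2847]
tcp_rot: [-0.0, -0.004, 1.0, 0.0]
ft_force: [0.1, -0.6, -3.2]
finger_gap: 0.0117
grasp_force: 30.0
```

```bash
cat > l.py <<'E'
from h import *
import sys
plan((.6155,.2,.239),90.4)
e=robot.get_state()['eef_pos']
ims=[]
for n in('side','top'):
    p,d=read_camera(n); ims.append(p)
    a=cloud(n,d).reshape(-1,3); b=a[(abs(a[:,0]-e[0])<.06)&(abs(a[:,1]-e[1])<.024)]
    b=b[(b[:,2]>.06)&(b[:,2]<.235)]; h=np.round(b[:,2].max(),3)
    for lo in np.arange(.06,.24,.015):
        q=b[(b[:,2]>lo)&(b[:,2]<=lo+.015)]
        if len(q)>5: print(n,lo.round(3),len(q),q.mean(0).round(4),q.min(0).round(4),q.max(0).round(4))
if len(sys.argv)>1:
    o=np.hstack([cv2.resize(ims[0][90:290,190:350],(400,500),interpolation=2),cv2.resize(ims[1][110:260,180:300],(400,500),interpolation=2)])
    cv2.imwrite(sys.argv[1],o[...,::-1])
E
python3 l.py pics/l1.png
```

```text
now [0.6153 0.2006 0.2847] toolY deg 90.42 z [-0.  0. -1.] F [ 0.1 -0.6 -3.2]
shift [-0.2 -0.6 45.7] rot [ 0.     -0.0001  0.0003]
side 0.105 20 [0.6167 0.1948 0.1181] [0.5753 0.1933 0.1131] [0.6606 0.1967 0.12  ]
side 0.12 126 [0.6164 0.1962 0.1284] [0.5747 0.1923 0.12  ] [0.6641 0.2054 0.1349]
side 0.135 66 [0.6143 0.1955 0.1418] [0.5744 0.1926 0.1351] [0.6643 0.2034 0.1498]
side 0.15 81 [0.6199 0.1945 0.1579] [0.5747 0.1895 0.1506] [0.6641 0.2067 0.1649]
side 0.165 135 [0.6169 0.195  0.1741] [0.5745 0.1876 0.165 ] [0.6649 0.2098 0.1799]
side 0.18 126 [0.6138 0.1983 0.183 ] [0.5749 0.1782 0.18  ] [0.6636 0.2141 0.1949]
side 0.195 75 [0.6142 0.1937 0.2007] [0.6024 0.1776 0.1956] [0.6234 0.2138 0.2088]
side 0.21 83 [0.6297 0.1935 0.215 ] [0.6023 0.1846 0.2103] [0.6509 0.2144 0.2249]
side 0.225 20 [0.612  0.1928 0.23  ] [0.6023 0.1837 0.2252] [0.6293 0.2149 0.2349]
top 0.12 14 [0.5837 0.196  0.1292] [0.5753 0.1937 0.1236] [0.5988 0.2051 0.1346]
top 0.15 7 [0.584  0.1985 0.158 ] [0.5745 0.1903 0.1532] [0.5965 0.2089 0.1629]
top 0.165 33 [0.591  0.1981 0.1752] [0.5747 0.1871 0.1653] [0.6039 0.2114 0.18  ]
top 0.18 56 [0.5927 0.2001 0.1836] [0.5754 0.1866 0.18  ] [0.6043 0.2151 0.1943]
top 0.195 31 [0.6105 0.1982 0.2015] [0.6026 0.1786 0.1953] [0.6191 0.2229 0.21  ]
top 0.21 19 [0.6032 0.1994 0.217 ] [0.6023 0.1855 0.2102] [0.6041 0.2132 0.2246]
top 0.225 13 [0.6039 0.1979 0.2304] [0.6025 0.1851 0.2256] [0.6063 0.2128 0.2326]
```

View pics/l1.png

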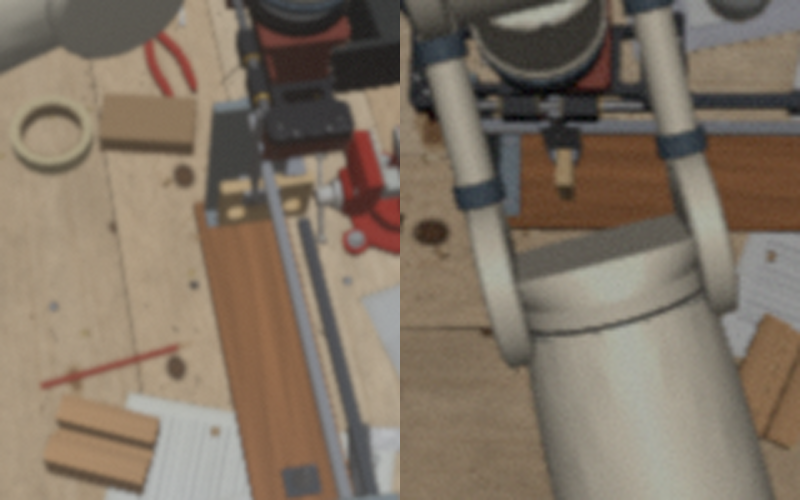

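The plate, toe and front leg all give hanger x ≈ 0.6167 against the rail at 0.617. The side view shows the rail between toe and plate, so I'll lower it.

Request:
move_arm(steps=[1, 0, 0, 5, 0, 0, 0, 1, 0, 0, 12, 0, 0, 0, 1, 0, 0, 19, 0, 0, 0, 1, 0, 0, 26, 0, 0, 0, 1, 0, 0, 32, 0, 0, 0, 1, 0, 0, 37, 0, 0, 0, 1, 0, 0, 41, 0, 0, 0, 1, 0, 0, 43, 0, 0, 0, 1, 0, 0, 44, 0, 0, 0, 1, 0, 0, 44, 0, 0, 0, 1, 0, 0, 44, 0, 0, 0])

```text
clock: 8.6
eef_pos: [0.6155, 0.2005, 0.241]
tcp_rot: [0.0, -0.004, 1.0, 0.0]
ft_force: [-0.1, -0.5, -3.3]
finger_gap: 0.0118
grasp_force: 30.0
```

Request:
move_arm(steps=[1, 0, 0, 0.5, 0, 0, 0, 1, 0, 0, 1, 0, 0, 0, 1, 0, 0, 1, 0, 0, 0, 1, 0, 0, 1, 0, 0, 0])

```text
clock: 9.0
eef_pos: [0.6154, 0.2006, 0.2397]
tcp_rot: [0.0, -0.004, 1.0, 0.0]
ft_force: [-0.3, 0.0, -3.1]
finger_gap: 0.0118
grasp_force: 30.0
```

Request:
move_arm(steps=[1, 0, 0, 0.5, 0, 0, 0, 1, 0, 0, 1, 0, 0, 0, 1, 0, 0, 1, 0, 0, 0, 1, 0, 0, 1, 0, 0, 0])

```text
clock: 9.4
eef_pos: [0.6157, 0.2006, 0.2392]
tcp_rot: [0.001, -0.004, 1.0, 0.0]
ft_force: [1.6, 1.0, -0.7]
finger_gap: 0.0119
grasp_force: 30.0
```

Contact is felt. I'll lift about 1 mm and slide.

Request:
move_arm(steps=[1, 0, 0, -1, 0, 0, 0, 1, 0, -5, -1, 0, 0, 0, 1, 0, -12, -1, 0, 0, 0, 1, 0, -22, -1, 0, 0, 0, 1, 0, -32, -1, 0, 0, 0, 1, 0, -42, -1, 0, 0, 0, 1, 0, -52, -1, 0, 0, 0, 1, 0, -62, -1, 0, 0, 0, 1, 0, -72, -1, 0, 0, 0, 1, 0, -80, -1, 0, 0, 0, 1, 0, -80, -1, 0, 0, 0])

```text
clock: 10.5
eef_pos: [0.6159, 0.1191, 0.2396]
tcp_rot: [-0.0, -0.003, 1.0, -0.0]
ft_force: [0.1, -0.9, -3.1]
finger_gap: 0.0118
grasp_force: 30.0
```

No contact force, and the toe is now under the keeper. I'll continue.

Request:
move_arm(steps=[1, 0, -8, 0, 0, 0, 0, 1, 0, -22, 0, 0, 0, 0, 1, 0, -38, 0, 0, 0, 0, 1, 0, -54, 0, 0, 0, 0, 1, 0, -70, 0, 0, 0, 0, 1, 0, -86, 0, 0, 0, 0, 1, 0, -102, 0, 0, 0, 0, 1, 0, -118, 0, 0, 0, 0, 1, 0, -134, 0, 0, 0, 0, 1, 0, -150, 0, 0, 0, 0, 1, 0, -160, 0, 0, 0, 0, 1, 0, -165, 0, 0, 0, 0])

```text
clock: 11.7
eef_pos: [0.6171, -0.0457, 0.2396]
tcp_rot: [-0.0, -0.003, 1.0, -0.0]
ft_force: [0.1, 0.2, -3.0]
finger_gap: 0.012
grasp_force: 30.0
```

```bash
python3 l.py pics/l2.png; python3 - <<'E'
from h import *
for n in('side','top'):
    p,d=read_camera(n);P=cloud(n,d);p=p.astype(int)
    m=(abs(P[...,0]-.619)<.03)&(P[...,1]>-.085)&(P[...,1]<-.02)&(P[...,2]<.065)&(P[...,2]>.03)
    q=P[m]; print(n,'mark now',len(q),q.mean(0) if len(q) else 0, q[np.argsort(-q[:,2])][:4])
E
```

```text
now [ 0.6171 -0.0457  0.2396] toolY deg 90.35 z [-0. -0. -1.] F [ 0.1  0.2 -3. ]
shift [1.000e-01 2.457e+02 5.000e-01] rot [-0.     -0.0002 -0.0008]
side 0.06 12 [ 0.6061 -0.0497  0.0731] [ 0.5769 -0.0506  0.0708] [ 0.6363 -0.0455  0.075 ]
side 0.075 58 [ 0.6036 -0.0493  0.0835] [ 0.5764 -0.0514  0.0754] [ 0.6374 -0.0419  0.0895]
side 0.09 22 [ 0.5981 -0.0492  0.0955] [ 0.5765 -0.0508  0.0904] [ 0.6354 -0.0428  0.1033]
side 0.105 26 [ 0.5893 -0.0504  0.1136] [ 0.5765 -0.0549  0.1057] [ 0.6217 -0.0412  0.1194]
side 0.12 78 [ 0.6015 -0.05    0.1303] [ 0.5761 -0.0576  0.1208] [ 0.6291 -0.0336  0.135 ]
side 0.135 87 [ 0.6024 -0.0471  0.1378] [ 0.5768 -0.0597  0.1351] [ 0.6669 -0.0331  0.1485]
side 0.15 22 [ 0.605  -0.0467  0.1574] [ 0.6042 -0.0598  0.1501] [ 0.6077 -0.0326  0.1649]
side 0.165 21 [ 0.6052 -0.0485  0.1723] [ 0.6041 -0.0599  0.1655] [ 0.6083 -0.0322  0.1798]
side 0.18 43 [ 0.6262 -0.0499  0.1867] [ 0.6044 -0.0614  0.1816] [ 0.6511 -0.0319  0.1932]
side 0.195 31 [ 0.6092 -0.0551  0.2011] [ 0.6041 -0.0688  0.1958] [ 0.6251 -0.033   0.209 ]
side 0.21 23 [ 0.608  -0.0561  0.214
[... 318 characters left out ...]
.1345]
top 0.135 12 [ 0.6166 -0.035   0.14  ] [ 0.6045 -0.0394  0.1353] [ 0.6271 -0.0295  0.1472]
top 0.18 13 [ 0.637  -0.0274  0.1855] [ 0.6051 -0.0297  0.1803] [ 0.6511 -0.0236  0.1947]
top 0.195 10 [ 0.6153 -0.0346  0.1995] [ 0.6062 -0.0688  0.1955] [ 0.6283 -0.0239  0.2037]
side mark now 49 [ 0.61744349 -0.05016935  0.04092134] [[ 0.61838398 -0.05081129  0.058892  ]
 [ 0.62142372 -0.04858674  0.05807716]
 [ 0.61931929 -0.04786742  0.05673923]
 [ 0.61708573 -0.04731606  0.05605032]]
top mark now 5 [ 0.62010372 -0.04098229  0.03629351] [[ 0.62271698 -0.04069281  0.03838891]
 [ 0.62589265 -0.04081103  0.03785965]
 [ 0.61689459 -0.04083398  0.03701894]
 [ 0.62013081 -0.04099874  0.03618626]]
```

View pics/l2.png

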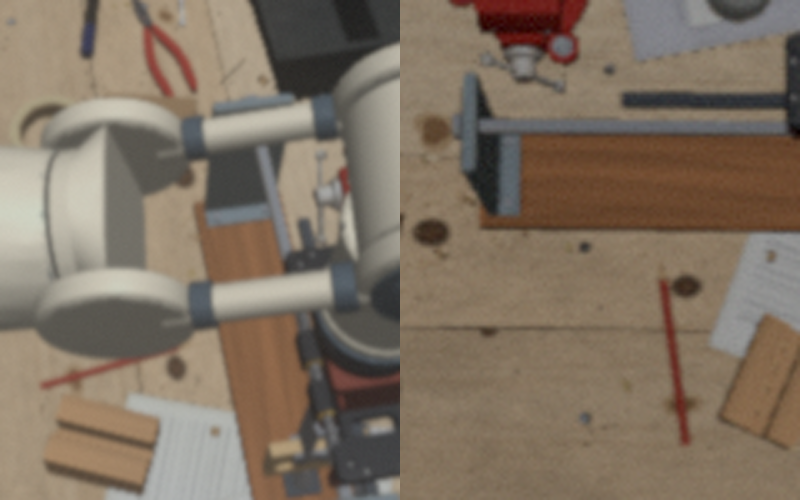

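The side view shows the hanger under the gripper just left of the mark. The measured faces put the hanger at y ≈ -0.045 and the mark at about -0.048, so I'll shift 3 mm, lower and release.

Request:
move_arm(steps=[1, 0, -3, 0, 0, 0, 0, 1, 0, -3, 0, 0, 0, 0, 1, 0, -3, 0.5, 0, 0, 0, 1, 0, -3, 0.8, 0, 0, 0, 1, 0, -3, 0.8, 0, 0, 0, 0.6, 0, -3, 0.8, 0, 0, 0, 0.6, 0, -3, 0.8, 0, 0, 0, 0.6, 0, -3, 0.8, 0, 0, 0, 0.6, 0, -3, 0.8, 0, 0, 0, 0.6, 0, -3, 0.8, 0, 0, 0])

```text
clock: 12.9
eef_pos: [0.6172, -0.0475, 0.239]
tcp_rot: [0.0, -0.004, 1.0, -0.0]
ft_force: [-0.1, -0.9, 0.4]
finger_gap: 0.0349
grasp_force: 0.0
```

Now retreat straight up, then back toward the robot for a clear view.

Request:
move_arm(steps=[0.6, 0, 0, -10, 0, 0, 0, 0.6, 0, 0, -25, 0, 0, 0, 0.6, 0, 0, -45, 0, 0, 0, 0.6, 0, 0, -65, 0, 0, 0, 0.6, 30, 0, -80, 0, 0, 0, 0.6, 60, 40, -80, 0, 0, 0, 0.6, 90, 80, -80, 0, 0, 0, 0.6, 120, 120, -80, 0, 0, 0, 0.6, 150, 160, -80, 0, 0, 0, 0.6, 150, 200, -80, 0, 0, 0, 0.6, 150, 240, -80, 0, 0, 0, 0.6, 150, 240, -80, 0, 0, 0])

```text
clock: 14.1
eef_pos: [0.4645, 0.1952, 0.3194]
tcp_rot: [0.0, -0.006, 1.0, 0.001]
ft_force: [0.1, 0.1, 0.0]
finger_gap: 0.0353
grasp_force: 0.0
```

```bash
python3 - <<'E'
from h import *
ims=[];print(robot.get_state()['eef_pos'])
for n in('side','top'):
    p,d=read_camera(n); ims.append(p); P=cloud(n,d); a=P.reshape(-1,3); b=a[(abs(a[:,0]-.619)<.06)&(abs(a[:,1]+.048)<.04)]
    for t,lo,hi,dx in(('tab',.245,.26,.03),('crown',.207,.215,.03),('plate',.075,.105,.06),('legs',.15,.175,.02),('tip',.045,.062,.03)):
        q=b[(b[:,2]>lo)&(b[:,2]<hi)&(abs(b[:,0]-.619)<dx)]
        if len(q)>3: print(n,t,len(q),q.mean(0).round(4),q.min(0).round(4),q.max(0).round(4))
o=np.hstack([cv2.resize(ims[0][190:350,240:368],(400,500),interpolation=2),cv2.resize(ims[1][110:235,270:370],(400,500),interpolation=2)])
cv2.imwrite('pics/f.png',o[...,::-1])
E
```

```text
[0.4645163  0.19518874 0.3194279 ]
side tab 106 [ 0.6192 -0.0484  0.25  ] [ 0.6025 -0.0542  0.2452] [ 0.6364 -0.0417  0.2545]
side crown 73 [ 0.6178 -0.0564  0.2109] [ 0.6034 -0.0632  0.207 ] [ 0.6349 -0.0327  0.2149]
side plate 94 [ 0.6109 -0.0508  0.0864] [ 0.5758 -0.0529  0.0751] [ 0.664  -0.0428  0.1047]
side legs 36 [ 0.6088 -0.0507  0.1631] [ 0.604  -0.0617  0.1509] [ 0.6379 -0.0343  0.1733]
side tip 13 [ 0.6182 -0.0498  0.0494] [ 0.6137 -0.0531  0.0451] [ 0.6225 -0.0463  0.0549]
top tab 68 [ 0.6194 -0.0454  0.2517] [ 0.6032 -0.0512  0.2459] [ 0.636  -0.04    0.2556]
top crown 58 [ 0.6181 -0.0408  0.2116] [ 0.6037 -0.0612  0.207 ] [ 0.6348 -0.0304  0.215 ]
top plate 30 [ 0.6005 -0.0415  0.0884] [ 0.5763 -0.0501  0.0765] [ 0.6622 -0.0387  0.1047]
top legs 25 [ 0.6073 -0.043   0.1624] [ 0.6049 -0.0581  0.1546] [ 0.6364 -0.0305  0.1708]
```

View pics/f.png

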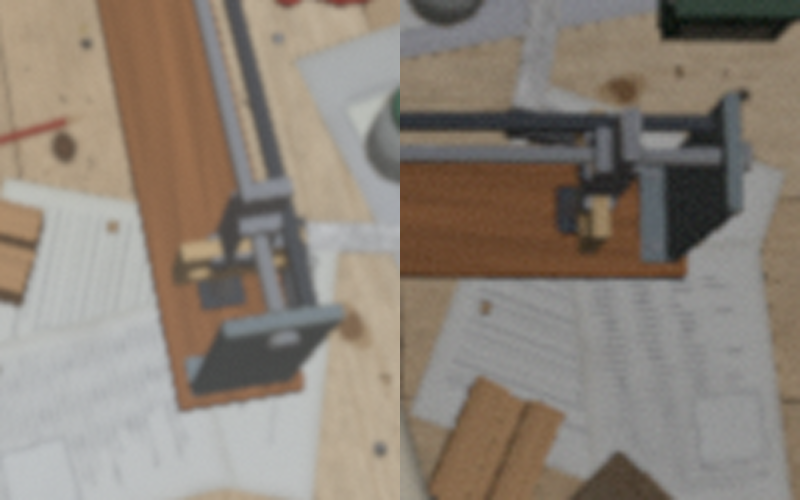

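The hanger hangs upright on the rail, with its tab at side (262,195) and top (605,150). It is within about 1.5 mm of the mark along the rail, and the gripper is clear.

```bash
python3 -c "
from bench import robot
print(robot.job_done())"
```

```text
the job is handed in; nothing more can be done
None
```

The hanger hangs released and upright on the rail, within about 1.5 mm of the mark by the last camera measurements. It was hooked on in the open stretch and slid under the keeper without any sign of contact. The robot touched none of the bystander items, and the job was handed in at about 14 s; no verdict was returned.

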